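# Gauge the lamp-arm sleeves

## Task

Three look-alike aluminium sleeves stand in the lanes of the plywood gauge, and one of them, nobody knows which, is too tight inside for the steel gauge pins. Slide each sleeve along its lane to try it, gently, pressing on no pin with more than 20 N when a sleeve stops short; leave the two that fit fully home on their pins against the back plate, and lay the tight one flat in the middle of the upturned tiffin lid. Leave the pencil, the stapler remover and the eraser lying where they are.

Things in the scene. Friction and masses are not known exactly. Their poses are not given: they have to be found in the camera images.
- gauge: the fixed plywood go-gauge: a bed 200 mm long (x), 260 mm wide (y), 12 mm thick, with an upright wooden back plate across its +x end, 56 mm high over the desk, front face at x = +80 mm. Three lanes run along x, centred at y = -80, 0 and +80 mm; the lane floor is the bed's top, 12 mm above the origin. Origin: centre of the bed's underside, on the desk.
- lane_mid (a point): point of the gauge on the floor of its middle lane where the origin of a fully home sleeve lies: x = +45 mm of the gauge (the tight one stops on the unloaded pin at x = +20 mm). Each lane has a wooden fence on both sides, 12 mm high above the floor, 8 mm thick, 43 mm clear between them, from x = -70 to +80 mm. Axes as the gauge.
- pin_0: a 20 mm thick round horizontal steel gauge pin that stands 50 mm out of the back plate towards -x of the gauge, its axis 20 mm above the lane floor. It is backed by a spring (about 2 N per mm) and yields up to 14 mm along +x when pressed on its end. Origin: centre of its free end. This one is in the lane at y = -80 mm.
- pin_1: a 20 mm thick round horizontal steel gauge pin that stands 50 mm out of the back plate towards -x of the gauge, its axis 20 mm above the lane floor. It is backed by a spring (about 2 N per mm) and yields up to 14 mm along +x when pressed on its end. Origin: centre of its free end. This one is in the lane at y = 0.
- pin_2: a 20 mm thick round horizontal steel gauge pin that stands 50 mm out of the back plate towards -x of the gauge, its axis 20 mm above the lane floor. It is backed by a spring (about 2 N per mm) and yields up to 14 mm along +x when pressed on its end. Origin: centre of its free end. This one is in the lane at y = +80 mm.
- sleeve_a: one of three outwardly identical square aluminium sleeves, 70 mm long (x, pointing to the back plate), 40 wide, 40 high, 0.16 to 0.26 kg. At +x a 23 mm square bore, 64 deep; the -x end is closed. In one sleeve, unseen which, the bore narrows to 14 mm from 25 mm behind its mouth. Starts in a lane, mouth 8 to 25 mm short of the pin. Origin: centre of its underside.
- sleeve_b: one of three outwardly identical square aluminium sleeves, 70 mm long (x, pointing to the back plate), 40 wide, 40 high, 0.16 to 0.26 kg. At +x a 23 mm square bore, 64 deep; the -x end is closed. In one sleeve, unseen which, the bore narrows to 14 mm from 25 mm behind its mouth. Starts in a lane, mouth 8 to 25 mm short of the pin. Origin: centre of its underside.
- sleeve_c: one of three outwardly identical square aluminium sleeves, 70 mm long (x, pointing to the back plate), 40 wide, 40 high, 0.16 to 0.26 kg. At +x a 23 mm square bore, 64 deep; the -x end is closed. In one sleeve, unseen which, the bore narrows to 14 mm from 25 mm behind its mouth. Starts in a lane, mouth 8 to 25 mm short of the pin. Origin: centre of its underside.
- lid: an aluminium tiffin lid lying upside down as a shallow round dish, loose, 0.25 kg, 174 mm across at the rim, 18 mm high, wall and floor 3 mm thick, inside floor about 158 mm across. Origin: centre of its underside; z up.
- pencil: a hexagonal wooden pencil, 150 mm long (x), 8 mm thick, lying on the desk; bystander, origin at the middle of its underside
- remover: a red plastic stapler remover, 60 by 24 mm, 35 mm high; bystander, origin at the centre of its underside
- eraser: a white eraser, 60 by 24 by 13 mm; bystander, origin at the centre of its underside
Not all that is in view belongs to the job. Leave any pink or yellow look-alike of the sleeve_a alone.

How it is judged:
By the outcome, as a careful person would: the job done as asked, in the order asked, and still so for the second after the job is handed in, with the robot touching nothing.
It also fails if it takes over 72 s, if anything falls off the work surface, if the arm or the gripper's body presses on something with over 40 N, if the wrist force passes 120 N, or if a joint passes its speed limit or range.

## Robot

A 6-joint arm with a two-finger parallel gripper is mounted at the origin on the work surface. World frame = base frame: x ahead of the robot, y to its left, z up, the work surface at z = 0. Lengths are in m, angles in degrees, forces in N, time in s.
With the tool pointing down it reaches from about 0.3 to 0.75 m from the base axis. Payload 8.5 kg.
Tool frame: the origin (TCP) lies at the very end of the fingers, on their centre line; the grasp point (between the pads) lies 19 mm behind it; z points along the fingers, y is the direction in which the jaws open and shut (so a half turn about z gives the same grasp; the last joint's range is limited). The gripper opens to 85 mm and grips with 20 to 120 N. Pads are 22 mm wide; open, the fingers measure 114 mm over their backs; the gripper's body (76 mm by 85 mm) begins 54 mm behind the grasp point. The pads swing forward as they close: fully open they stand 13 mm farther back than shut.
Start: joints at [53.096, 21.807, 74.336, -0, 83.858, -12.336], TCP at [0.229, 0.5, 0.231] pointing down, gripper open.
Joint ranges: [-178.18, 178.18], [-50.72, 133.34], [12.68, 142.11], [-81.47, 261.47], [9.98, 163.14], [-165.26, 165.26]. Speed limits (degrees/s): [136.94, 136.94, 180, 180, 180, 180].

## Interface

Orientations are given as a 3x3 rotation matrix whose columns are the frame's x, y, z axes.
In Python, from rig import env, vision, close_job, spotter gives the robot as it stands. The module is installed in compiled form; this text tells all that it offers.
- The arm moves only by the tool jog_arm, never from a script. Its argument "plan" is a list that holds one entry, the list of rows, each a list of 6 numbers: the shift along the tool's x, y, z in units of 40 mm (1.0 is 40 mm), then the turn, a rotation vector about the tool's x, y, z in units of 0.15 rad (1.0 is 0.15 rad). A call has 1 to 10 rows; each row shifts and turns the commanded pose from where the row before left it, along the tool's axes as they then stand; what a row does not reach is not made up. A row lasts 1/10 s, in which the tool goes at most 50 mm and 8.59 degrees, less where a joint would pass 70% of its speed; a pose out of reach is approached as far as the arm can. A call with a number of a shift or a turn outside -1 to 1 is refused whole. A call with a gripper value outside its range is refused whole. "grip" is the opening, from -1 (shut) to 1 (fully open), set as the call begins (left out, the last holds). The fingers move at their own pace and stop on an object; "squeeze" is the grip in N (left out, the last holds). Time passes only in rows, so rows that do not move let the fingers close. It gives the time, the measured TCP pose, the force and the opening at its end, in the units of the state.
- env.observe(): the state, without advancing time (a new reading comes with each control period).
- vision.get_image(name): name is "side" or "top"; returns (picture, depth): 480x640x3 uint8, red, green, blue; 480x640 float32, m along the optical axis (not along the pixel's ray), 0 where there is no reading.
- vision.camera_info(name): a dict with "fx", "fy", "cx", "cy" (pixels), "rvec" (rotation vector, rad) and "tvec" (3), from world to camera coordinates, as OpenCV has them. Camera axes: x right, y down, z forward; pixel columns grow to the right and rows downward; lengths in m; the calibration is good to about 2 mm. A picture is of the moment at which its call begins. camera_info takes no time and is no camera call.
- close_job(): hands the job in, once; it reports no verdict.
Trained networks look in the newest picture that a camera, given by its name, has taken for a name from the list of things; names that differ only in an ending like _2 or _b are one class to them, and where a whole thing is asked for, a point or a joint stands for the part that bears it (a point fixed in the world has none). Each returns a list of dicts, best first, with "score" (0 to 1); they miss things now and then, are a little off and sometimes report something else, mostly with a low value. They report only what shows in the picture. A call takes as long as a camera call. They do not tell look-alikes from the thing itself.
- spotter.trace(camera, query): "pixels" (480x640 bool, what is visible of it) and "rect" ([left, top, right, bottom] in pixels, round what is visible of it).
The state is a dict: "time_s": time; "q": joint angles; "qvel": joint speeds; "joint_efforts": joint torques, N m; "position": TCP position; "tool_rot": TCP orientation; "ft_force": force on the tool from outside, world axes, zero at the start; "wrist_torque": the same for the moment, N m; "grip_width": finger opening in m.
Only numpy, scipy, OpenCV 4.12 (cv2) and the standard library are available. Lean on these libraries where they do the work, as an engineer would, in place of code of your own. Each camera call takes 0.05 s, during which the arm holds its last target.

## Working session

There is one attempt and no reset: what is moved stays moved. The work goes in short steps, Python scripts to look and compute and a tool call to move; the robot and the scene stay as the last step left them, time stands still between calls to the robot, and variables do not carry over. Pictures are saved under pics/ and viewed, and the job is handed in when it is done.

Besides the shell and the picture viewer there is one more tool, called after ">>>" as name(argument=value, ...) on one line, values as JSON. jog_arm: Moves the arm, as the interface text tells. Its arguments: {"type":"object","properties":{"plan":{"type":"array"},"grip":{"type":"number"},"squeeze":{"type":"number"}},"required":["plan"]}

```bash
mkdir -p pics; python3 - <<'E'
from rig import env, vision, spotter
import cv2,numpy as np
s=env.observe(); print(s)
for n in("top","side"):
    im,d=vision.get_image(n); cv2.imwrite(f"pics/{n}0.png",im[:,:,::-1]); np.savez(f"{n}0.npz",im=im,d=d)
    c=vision.camera_info(n);print(n,c)
    R=cv2.Rodrigues(np.array(c["rvec"]))[0]; print(-R.T@np.array(c["tvec"]))
E
```

```text
{'time_s': 0.0, 'q': array([ 5.30957370e+01,  2.18422592e+01,  7.43865499e+01, -1.21396511e-03,
        8.38572070e+01, -1.23374791e+01]), 'qvel': array([-0.05594551, -0.07661967, -0.02207914, -0.01652551, -0.06173775,
       -0.10202046]), 'joint_efforts': array([-3.69503541e-03, -4.48469567e+01, -2.31270164e+01, -4.22243720e-04,
        4.96836175e-03, -3.17940226e-05]), 'position': array([0.22850215, 0.49995698, 0.23068931]), 'tool_rot': array([[-9.09478103e-01,  4.15750884e-01, -8.84633887e-04],
       [ 4.15751717e-01,  9.09477343e-01, -1.21312116e-03],
       [ 3.00198280e-04, -1.47109519e-03, -9.99998873e-01]]), 'ft_force': array([-0.7868816 , -1.00810672, -0.56228718]), 'wrist_torque': array([-0.02497529, -0.04664548,  0.00899564]), 'grip_width': 0.08516892671909958}
top {'fx': 523.9703189189051, 'fy': 523.9703189189051, 'cx': 313.68796430899323, 'cy': 239.56678268461567, 'rvec': array([ 2.11968714, -2.14368268,  0.16836915]), 'tvec': array([0.04491982, 0.53194527, 0.85624833])}
[0.38425582 0.03291203 0.93242106]
side {'fx': 480.9956011063066, 'fy': 480.9956011063066, 'cx': 327.90489380193327, 'cy': 245.6792794771706, 'rvec': array([ 0.36527153, -2.701713  ,  1.30372489]), 'tvec': array([0.51544651, 0.1210251 , 0.96769319])}
[0.31279439 0.79476467 0.69804805]
```

View pics/top0.png

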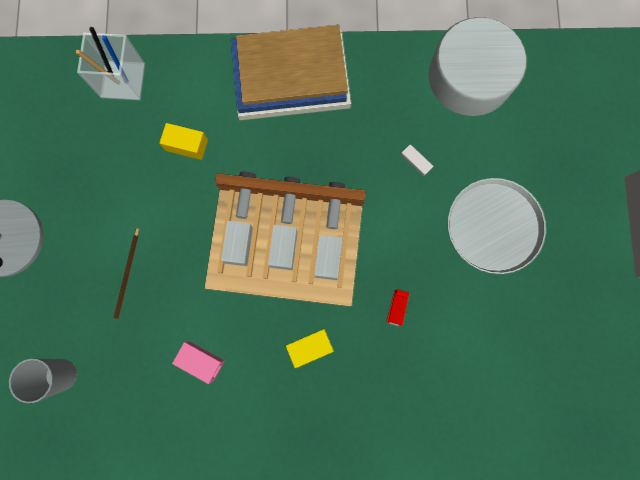

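View pics/side0.png

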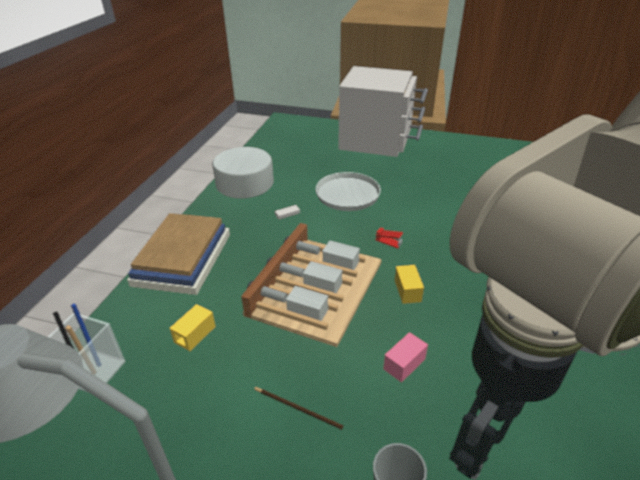

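The top view shows the gauge at about (285,240), with three grey sleeves at (237,243), (283,247) and (328,257) and pins above them. The lid is at (497,226), and the bystanders (pencil, red remover, eraser) are clear of the lanes. Next I measure positions.

```bash
cat > h.py <<'E'
import numpy as np,cv2
from rig import env,vision,spotter
def cam(n):
    c=vision.camera_info(n);K=np.array([[c["fx"],0,c["cx"]],[0,c["fy"],c["cy"]],[0,0,1]])
    return K,cv2.Rodrigues(np.array(c["rvec"]))[0],np.array(c["tvec"])
def cloud(n,d):
    K,R,t=cam(n);v,u=np.mgrid[:480,:640]
    P=np.stack([(u-K[0,2])/K[0,0]*d,(v-K[1,2])/K[1,1]*d,d],-1)
    return (P-t)@R
def onplane(n,uv,z):
    K,R,t=cam(n);C=-R.T@t
    r=np.c_[(np.atleast_2d(uv)-K[[0,1],2])/K[[0,1],[0,1]],np.ones(len(np.atleast_2d(uv)))]@R
    return C+r*((z-C[2])/r[:,2])[:,None]
E
python3 - <<'E'
from h import *
out={}
im,d=vision.get_image("top");P=cloud("top",d)
desk=P[400:470,250:600][...,2];print("desk z",np.median(desk))
for q in("gauge","sleeve_a","lid","pin_0","pencil","remover","eraser"):
    for o in spotter.trace("top",q):
        m=o["pixels"]&(d>0);p=P[m]
        if len(p)<5: continue
        z=np.percentile(p[:,2],[5,50,95])
        top=m&(P[...,2]>z[2]-0.006)
        rr=cv2.minAreaRect(np.argwhere(top)[:,::-1].astype(np.float32))
        print(q,round(o["score"],2),o["rect"],m.sum(),"z",z.round(4),"med",np.median(P[top],0).round(4),"mean",P[top].mean(0).round(4),
          "box",[np.round(onplane("top",b,z[2])[0][:2],4).tolist() for b in cv2.boxPoints(rr)])
E
```

```text
desk z 0.0006348630890196014
gauge 0.88 [202.8, 168.7, 366.0, 306.5] 13930 z [0.0099 0.0139 0.0562] med [0.6232 0.0821 0.056 ] mean [0.622  0.0809 0.0558] box [[0.5079, 0.2204], [0.6498, 0.2076], [0.6161, -0.0497], [0.4762, -0.0304]]
sleeve_a 0.92 [312.9, 235.6, 342.8, 279.3] 1063 z [0.0229 0.0521 0.0546] med [0.5024 0.015  0.0523] mean [0.5024 0.0151 0.0523] box [[0.4704, 0.0394], [0.5398, 0.03], [0.5342, -0.0099], [0.465, 0.0]]
sleeve_a 0.88 [285.9, 330.0, 333.8, 368.6] 1026 z [0.0378 0.0405 0.0431] med [0.3496 0.0488 0.0405] mean [0.3494 0.0487 0.0406] box [[0.3541, 0.089], [0.3815, 0.0244], [0.345, 0.0085], [0.3179, 0.0728]]
sleeve_a 0.77 [218.2, 227.6, 250.3, 267.3] 1099 z [0.0263 0.0518 0.0547] med [0.5286 0.172  0.0522] mean [0.5287 0.1722 0.0522] box [[0.4965, 0.1956], [0.5665, 0.1876], [0.5606, 0.1476], [0.4908, 0.1561]]
sleeve_a 0.62 [173.2, 342.0, 221.7, 383.5] 1199 z [0.0114 0.04   0.0427] med [0.3285 0.2365 0.0404] mean [0.3281 0.2365 0.0404] box [[0.3274, 0.2772], [0.363, 0.2579], [0.3289, 0.1958], [0.2937, 0.2155]]
sleeve_a 0.6 [263.8, 224.9, 295.8, 271.4] 1092 z [0.02
[... 1307 characters left out ...]
6, -0.2042], [0.6443, -0.3783], [0.4729, -0.3641], [0.4749, -0.1951]]
remover 0.9 [386.0, 289.8, 407.3, 325.3] 534 z [0.0053 0.0264 0.0336] med [ 0.4012 -0.1013  0.0306] mean [ 0.4031 -0.1011  0.0309] box [[0.3912, -0.0853], [0.4466, -0.0984], [0.4417, -0.1218], [0.3864, -0.1085]]
remover 0.36 [266.6, 225.9, 294.0, 270.5] 1033 z [0.0316 0.052  0.0545] med [0.5191 0.0929 0.0522] mean [0.5198 0.0931 0.0522] box [[0.4887, 0.1171], [0.5567, 0.1089], [0.5511, 0.0688], [0.4832, 0.0775]]
eraser 0.89 [400.0, 146.1, 432.5, 176.6] 534 z [-0.0004  0.0122  0.0153] med [ 0.6841 -0.1499  0.0128] mean [ 0.6844 -0.1499  0.0128] box [[0.6962, -0.1208], [0.7141, -0.1388], [0.6709, -0.1778], [0.6533, -0.1598]]
```

```bash
python3 - <<'E'
from h import *
im,d=vision.get_image("top");P=cloud("top",d);X,Y,Z=P[...,0],P[...,1],P[...,2]
reg=(X>.4)&(X<.68)&(Y>-.1)&(Y<.27)&(d>0)
pl=reg&(abs(Z-.056)<.003)&(X>.58)
p=P[pl][:,:2].astype(np.float32);r=cv2.minAreaRect(p);print("plate",r,pl.sum())
bed=reg&(Z>.0075)&(Z<.065)
r=cv2.minAreaRect(np.argwhere(bed)[:,::-1].astype(np.float32))
bp=P[reg&(abs(Z-.012)<.003)][:,:2].astype(np.float32);print("bed",cv2.minAreaRect(bp),cv2.boxPoints(cv2.minAreaRect(bp)).round(4).tolist())
c=p.mean(0);u=np.linalg.svd(p-c,full_matrices=False)[2][0];print("plate yaw",np.degrees(np.arctan2(-u[0],u[1])), (np.degrees(np.arctan2(-u[0],u[1]))+90)%180-90,"c",c)
# circle of lid, tops
rim=(X>.45)&(X<.68)&(Y<-.19)&(Y>-.41)&(Z>.012)&(Z<.022)&(d>0)
q=P[rim][:,:2];A=np.c_[2*q,np.ones(len(q))];s=np.linalg.lstsq(A,(q**2).sum(1),rcond=None)[0]
print("lid",s[:2],np.sqrt(s[2]+s[0]**2+s[1]**2),rim.sum())
fl=(np.hypot(X-s[0],Y-s[1])<.07);print("floor z",np.median(Z[fl]))
# side camera
im2,d2=vision.get_image("side");Q=cloud("side",d2)
for q in("sleeve_a","lid","pin_0"):
    for o in spotter.trace("side",q):
        m=o["pixels"]&(d2>0);pp=Q[m]
        if len(pp)<5: continue
        zt=np.percentile(pp[:,2],92);t=pp[pp[:,2]>zt-.005];rr=cv2.minAreaRect(t[:,:2].astype(np.float32))
        print(q,round(o["score"],2),np.round(o["rect"]),"zt",zt.round(4),"top rect",np.round(rr[0],4),np.round(rr[1],4),round(rr[2],1))
E
```

```text
plate ((0.624062716960907, 0.07984715700149536), (0.26010504364967346, 0.019260717555880547), 82.41112518310547) 1480
bed ((0.5264015197753906, 0.09263202548027039), (0.26032647490501404, 0.18090903759002686), 82.4933853149414) [[0.4196999967098236, -0.02459999918937683], [0.5990999937057495, -0.04820000007748604], [0.6330999732017517, 0.20990000665187836], [0.4537000060081482, 0.23350000381469727]]
plate yaw -7.404869 -7.404869 c [0.6235137  0.07793185]
lid [ 0.55927338 -0.28418184] 0.08421700612347442 821
floor z 0.003202573377183719
sleeve_a 0.95 [168. 308. 215. 351.] zt 0.0402 top rect [0.7215 0.2744] [0.0718 0.0439] 74.7
sleeve_a 0.91 [304. 258. 342. 293.] zt 0.0519 top rect [0.5219 0.093 ] [0.0447 0.0706] 83.2
sleeve_a 0.89 [322. 241. 359. 273.] zt 0.0519 top rect [0.5023 0.0155] [0.0443 0.0709] 85.0
sleeve_a 0.84 [287. 287. 330. 320.] zt 0.0519 top rect [0.5284 0.173 ] [0.0421 0.0683] 82.0
sleeve_a 0.82 [386. 336. 427. 380.] zt 0.0398 top rect [0.3289 0.2369] [0.0734 0.0418] 61.7
sleeve_a 0.74 [394. 265. 424. 301.] zt 0.0397 top rect [0.3496 0.0498] [0.0408 0.0733] 22.4
lid 0.57 [314. 175. 381. 214.] zt 0.0151 top rect [ 0.5593 -0.285 ] [0.1752 0.1723] 76.2
pin_0 0.69 [297. 245. 321. 255.] zt 0.0412 top rect [0.5799 0.0081] [0.0167 0.0501] 87.9
pin_0 0.68 [260. 284. 285. 300.] zt 0.0409 top rect [0.6015 0.1646] [0.0167 0.0504] 81.6
pin_0 0.66 [279. 264. 306. 275.] zt 0.0414 top rect [0.584  0.0876] [0.0219 0.0609] 70.1
pin_0 0.42 [315. 175. 380. 213.] zt 0.0148 top rect [ 0.5595 -0.2843] [0.1744 0.1676] 89.9
```

>>> jog_arm(plan=[[[-0.3, -0.3, 0, 0, 0, -0.995], [-0.4, -0.4, 0, 0, 0, -0.995], [-0.7, -0.75, 0, 0, 0, 0], [-0.75, -0.75, 0, 0, 0, 0], [-0.75, -0.75, 0, 0, 0, 0], [-0.75, -0.75, 0, 0, 0, 0], [-0.75, -0.75, 0, 0, 0, 0], [-0.75, -0.75, 0, 0, 0, 0], [-0.75, -0.75, 0, 0, 0, 0], [-0.6, -0.6, 0, 0, 0, 0]]], grip=-1, squeeze=30)

```text
time_s: 1.75
position: [0.4463, 0.2004, 0.2314]
tool_rot: [[-0.991, 0.131, 0.0], [0.131, 0.991, -0.0], [-0.0, 0.0, -1.0]]
ft_force: [-0.0, 1.0, 0.6]
grip_width: 0.0
```

```bash
cat > g.py <<'E'
import sys;from h import *
O=np.array([.5355,.0914,0]);a=np.radians(-7.5);G=np.array([[np.cos(a),-np.sin(a),0],[np.sin(a),np.cos(a),0],[0,0,1]])
def st():
    s=env.observe();p=s["position"];R=s["tool_rot"]
    print("t",round(s["time_s"],2),"world",p.round(4),"gauge mm",((p-O)@G*1e3).round(1),"F gauge",(s["ft_force"]@G).round(2),"w",round(s["grip_width"],4),"q",s["q"].round(0))
    r=cv2.Rodrigues(G.T@R@np.diag([-1,1,-1]))[0].ravel();print("ori err deg (gauge)",np.degrees(r).round(2))
    return s
def to(w):
    s=st();d=s["tool_rot"].T@(np.array(w)-s["position"]);print("tool units to target",(d/.04).round(3))
def gto(g): to(O+G@(np.array(g)/1e3))
if len(sys.argv)>3: gto([float(v) for v in sys.argv[1:4]])
elif __name__=="__main__": st()
E
python3 g.py -88 80 100
```

```text
t 1.75 world [0.4463 0.2004 0.2314] gauge mm [-102.6   96.4  231.4] F gauge [-0.16  1.    0.6 ] w 0.0 q [ 10.  16.  84.  -0.  81. -72.]
ori err deg (gauge) [ 0.   -0.03 -0.03]
tool units to target [-0.364 -0.411  3.286]
```

>>> jog_arm(plan=[[[-0.26, -0.41, 0.5, 0, 0, 0], [0, 0, 1, 0, 0, 0], [0, 0, 1, 0, 0, 0], [0, 0, 1, 0, 0, 0], [0, 0, 0.8, 0, 0, 0], [0, 0, 0.5, 0, 0, 0], [0, 0, 0.23, 0, 0, 0], [0, 0, 0, 0, 0, 0]]])

```text
time_s: 2.55
position: [0.4532, 0.1847, 0.0295]
tool_rot: [[-0.992, 0.13, -0.002], [0.13, 0.992, -0.0], [0.001, -0.0, -1.0]]
ft_force: [0.4, 0.4, 0.5]
grip_width: 0.0001
```

```bash
python3 - <<'E'
from g import *
st()
im,d=vision.get_image("side"); cv2.imwrite("pics/s1.png",cv2.resize(im[180:380,180:440,::-1],None,fx=3,fy=3))
E
```

```text
t 2.55 world [0.4532 0.1847 0.0295] gauge mm [-93.8  81.7  29.5] F gauge [0.38 0.41 0.47] w 0.0001 q [  8.  31. 100.   0.  50. -74.]
ori err deg (gauge) [-0.02  0.08  0.03]
```

View pics/s1.png

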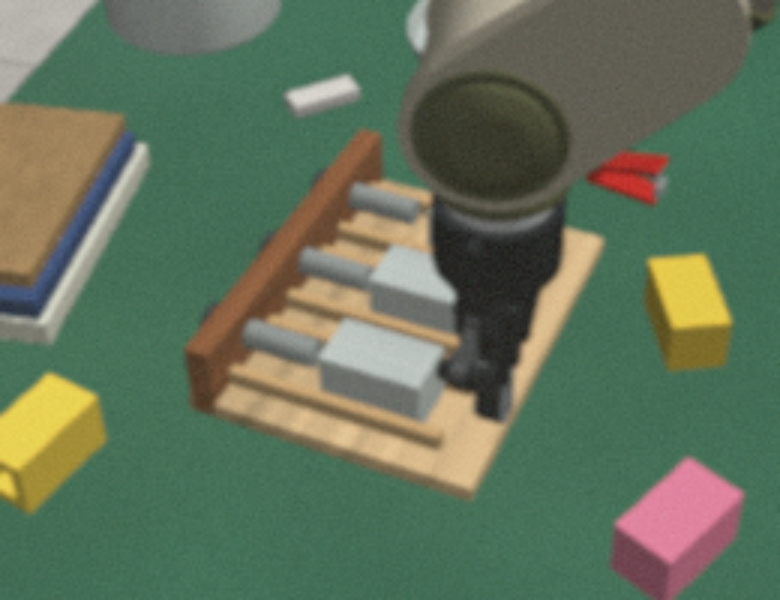

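>>> jog_arm(plan=[[[-0.2, -0.04, 0, 0, 0, 0], [-0.2, 0, 0, 0, 0, 0], [-0.15, 0, 0, 0, 0, 0], [-0.12, 0, 0, 0, 0, 0], [-0.12, 0, 0, 0, 0, 0], [-0.12, 0, 0, 0, 0, 0], [-0.1, 0, 0, 0, 0, 0], [-0.1, 0, 0, 0, 0, 0], [0, 0, 0, 0, 0, 0]]])

```text
time_s: 3.5
position: [0.4978, 0.1773, 0.0301]
tool_rot: [[-0.992, 0.13, 0.001], [0.13, 0.992, -0.0], [-0.001, 0.0, -1.0]]
ft_force: [0.7, 0.0, -0.4]
grip_width: -0.0001
```

```bash
python3 g.py; 
```

```text
t 3.5 world [0.4978 0.1773 0.0301] gauge mm [-48.5  80.2  30.1] F gauge [ 0.66  0.12 -0.36] w -0.0001 q [  7.  33.  93.  -0.  53. -76.]
ori err deg (gauge) [ 0.01 -0.04  0.03]
```

>>> jog_arm(plan=[[[-0.1, 0, 0, 0, 0, 0], [-0.1, 0, 0, 0, 0, 0], [-0.1, 0, 0, 0, 0, 0], [-0.1, 0, 0, 0, 0, 0], [-0.1, 0, 0, 0, 0, 0], [-0.09, 0, 0, 0, 0, 0], [0, 0, 0, 0, 0, 0]]])

```text
time_s: 4.2
position: [0.5212, 0.1742, 0.0302]
tool_rot: [[-0.991, 0.13, 0.001], [0.13, 0.991, 0.0], [-0.001, 0.0, -1.0]]
ft_force: [0.7, 0.6, -0.2]
grip_width: -0.0
```

```bash
cat > look.py <<'E'
from g import *
import sys
n=sys.argv[1]
st()
im,d=vision.get_image("side"); cv2.imwrite(f"pics/{n}.png",cv2.resize(im[200:360,220:420,::-1],None,fx=4,fy=4))
P=(cloud("side",d)-O)@G*1e3
for y in(80,0,-80):
    m=(abs(P[...,2]-52)<3)&(abs(P[...,1]-y)<16)&(P[...,0]<78)&(P[...,0]>-70)&(d>0)
    if m.sum()>20: x=P[m][:,0];print("lane",y,"top x range",np.percentile(x,[1,50,99]).round(1),m.sum())
E
python3 look.py s2
```

```text
t 4.2 world [0.5212 0.1742 0.0302] gauge mm [-24.9  80.2  30.2] F gauge [ 0.66  0.68 -0.18] w -0.0 q [  6.  35.  90.  -0.  55. -76.]
ori err deg (gauge) [ 0.01 -0.04  0.02]
lane 80 top x range [-36.3  30.7  55.6] 279
lane 0 top x range [-49.  -34.7 -18.4] 144
lane -80 top x range [-56.7 -29.3   2.8] 234
```

View pics/s2.png

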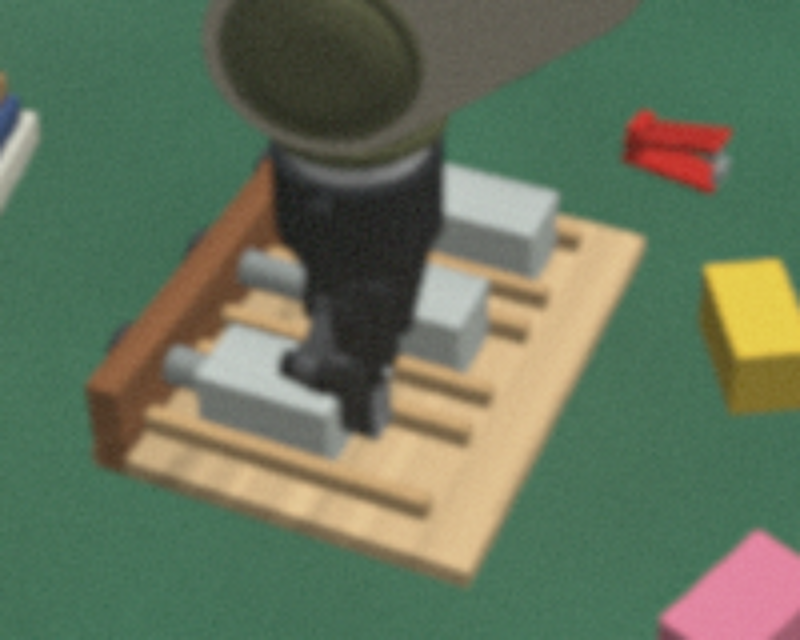

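The side view shows the first sleeve (+y lane) with its mouth at about x=+55, just at the step position, and the force is still about 0. I push 4 mm further to test it.

>>> jog_arm(plan=[[[-0.05, 0, 0, 0, 0, 0], [-0.05, 0, 0, 0, 0, 0], [0, 0, 0, 0, 0, 0]]])

```text
time_s: 4.55
position: [0.5248, 0.1738, 0.0302]
tool_rot: [[-0.992, 0.13, 0.0], [0.13, 0.992, 0.0], [-0.0, 0.0, -1.0]]
ft_force: [0.1, 0.6, -0.3]
grip_width: 0.0002
```

```bash
python3 g.py
```

```text
t 4.55 world [0.5248 0.1738 0.0302] gauge mm [-21.4  80.3  30.2] F gauge [-0.01  0.58 -0.28] w 0.0002 q [  6.  35.  89.  -0.  56. -76.]
ori err deg (gauge) [ 0.   -0.02  0.04]
```

>>> jog_arm(plan=[[[-0.05, 0, 0, 0, 0, 0], [-0.02, 0, 0, 0, 0, 0], [0, 0, 0, 0, 0, 0]]])

```text
time_s: 4.85
position: [0.5275, 0.1734, 0.0301]
tool_rot: [[-0.992, 0.13, 0.0], [0.13, 0.992, 0.0], [-0.0, 0.0, -1.0]]
ft_force: [-0.4, -0.1, -0.7]
grip_width: -0.0
```

>>> jog_arm(plan=[[[-0.1, 0, 0, 0, 0, 0], [-0.1, 0, 0, 0, 0, 0], [-0.1, 0, 0, 0, 0, 0], [-0.06, 0, 0, 0, 0, 0], [0, 0, 0, 0, 0, 0]]])

```text
time_s: 5.35
position: [0.5421, 0.1714, 0.0301]
tool_rot: [[-0.991, 0.13, 0.001], [0.13, 0.991, 0.0], [-0.001, 0.0, -1.0]]
ft_force: [-0.3, -0.1, -1.0]
grip_width: -0.0001
```

```bash
python3 look.py s3
```

```text
t 5.35 world [0.5421 0.1714 0.0301] gauge mm [-3.9 80.2 30.1] F gauge [-0.29 -0.1  -1.02] w -0.0001 q [  6.  36.  87.  -0.  57. -77.]
ori err deg (gauge) [ 0.01 -0.04  0.02]
lane 80 top x range [-14.9  52.9  77. ] 270
lane 0 top x range [-48.2 -23.2   3.4] 244
lane -80 top x range [-56.9 -22.4  12.7] 298
```

View pics/s3.png

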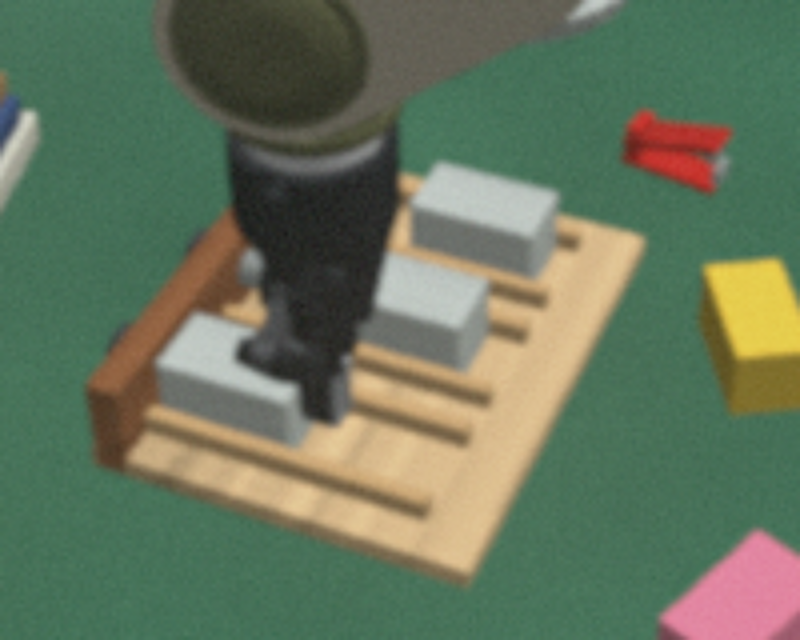

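The first sleeve fits and is almost at the plate. I close the last few millimetres in small steps.

>>> jog_arm(plan=[[[-0.03, 0, 0, 0, 0, 0], [-0.02, 0, 0, 0, 0, 0], [0, 0, 0, 0, 0, 0]]])

```text
time_s: 5.7
position: [0.5436, 0.1713, 0.0301]
tool_rot: [[-0.992, 0.13, -0.0], [0.13, 0.992, 0.0], [0.0, 0.0, -1.0]]
ft_force: [-1.1, -0.6, -0.3]
grip_width: -0.0001
```

>>> jog_arm(plan=[[[-0.025, 0, 0, 0, 0, 0], [0, 0, 0, 0, 0, 0]]])

```text
time_s: 5.9
position: [0.5447, 0.1711, 0.0301]
tool_rot: [[-0.992, 0.13, 0.0], [0.13, 0.992, -0.0], [-0.0, -0.0, -1.0]]
ft_force: [-1.1, 0.7, 0.9]
grip_width: -0.0004
```

>>> jog_arm(plan=[[[-0.025, 0, 0, 0, 0, 0], [0, 0, 0, 0, 0, 0]]])

```text
time_s: 6.1
position: [0.5457, 0.171, 0.0301]
tool_rot: [[-0.992, 0.13, 0.0], [0.13, 0.992, 0.0], [-0.0, 0.0, -1.0]]
ft_force: [-1.3, 0.5, 0.6]
grip_width: 0.0002
```

>>> jog_arm(plan=[[[-0.02, 0, 0, 0, 0, 0], [0, 0, 0, 0, 0, 0]]])

```text
time_s: 6.3
position: [0.5464, 0.1709, 0.0301]
tool_rot: [[-0.992, 0.13, -0.0], [0.13, 0.992, 0.0], [0.0, 0.0, -1.0]]
ft_force: [-1.5, 0.6, 0.1]
grip_width: 0.0006
```

>>> jog_arm(plan=[[[-0.025, 0, 0, 0, 0, 0], [0, 0, 0, 0, 0, 0]]])

```text
time_s: 6.5
position: [0.5464, 0.1709, 0.0301]
tool_rot: [[-0.992, 0.13, -0.002], [0.13, 0.992, 0.0], [0.002, -0.0, -1.0]]
ft_force: [-5.9, 0.5, 5.3]
grip_width: -0.0002
```

>>> jog_arm(plan=[[[-0.02, 0, 0, 0, 0, 0], [0, 0, 0, 0, 0, 0]]])

```text
time_s: 6.7
position: [0.5463, 0.1709, 0.0301]
tool_rot: [[-0.992, 0.13, -0.004], [0.13, 0.992, 0.0], [0.004, -0.001, -1.0]]
ft_force: [-9.6, 0.9, 6.8]
grip_width: -0.0003
```

```bash
python3 look.py s4
```

```text
t 6.7 world [0.5463 0.1709 0.0301] gauge mm [ 0.4 80.2 30.1] F gauge [-9.59 -0.4   6.83] w -0.0003 q [  6.  37.  86.   0.  58. -77.]
ori err deg (gauge) [-0.03  0.24  0.05]
lane 80 top x range [-10.8  54.7  77.5] 253
lane 0 top x range [-49.1 -21.1   8.5] 277
lane -80 top x range [-56.4 -22.8  12.2] 298
```

The first sleeve (+y lane) is home: it met the plate at TCP x≈0.4 mm. I back off and go to the middle lane.

>>> jog_arm(plan=[[[0.05, 0, 0, 0, 0, 0], [0.3, 0, 0, 0, 0, 0], [0.65, 0, 0, 0, 0, 0], [0.75, 0, 0, 0, 0, 0], [0.6, -0.3, 0, 0, 0, 0], [0, -0.8, 0, 0, 0, 0], [0, -0.7, 0, 0, 0, 0], [0, -0.2, 0, 0, 0, 0], [0, 0, 0, 0, 0, 0]]])

```text
time_s: 7.65
position: [0.4451, 0.1029, 0.0303]
tool_rot: [[-0.991, 0.132, 0.001], [0.132, 0.991, -0.0], [-0.001, 0.0, -1.0]]
ft_force: [0.5, 0.5, 0.1]
grip_width: 0.0003
```

```bash
python3 look.py s5
```

```text
t 7.65 world [0.4451 0.1029 0.0303] gauge mm [-91.1  -0.4  30.3] F gauge [0.42 0.56 0.15] w 0.0003 q [ -2.  28. 105.  -0.  47. -84.]
ori err deg (gauge) [ 0.   -0.06 -0.08]
lane 80 top x range [11.6 43.5 77.2] 380
lane 0 top x range [-48.3 -14.3  20.9] 345
lane -80 top x range [-36.9 -12.2  13. ] 191
```

View pics/s5.png

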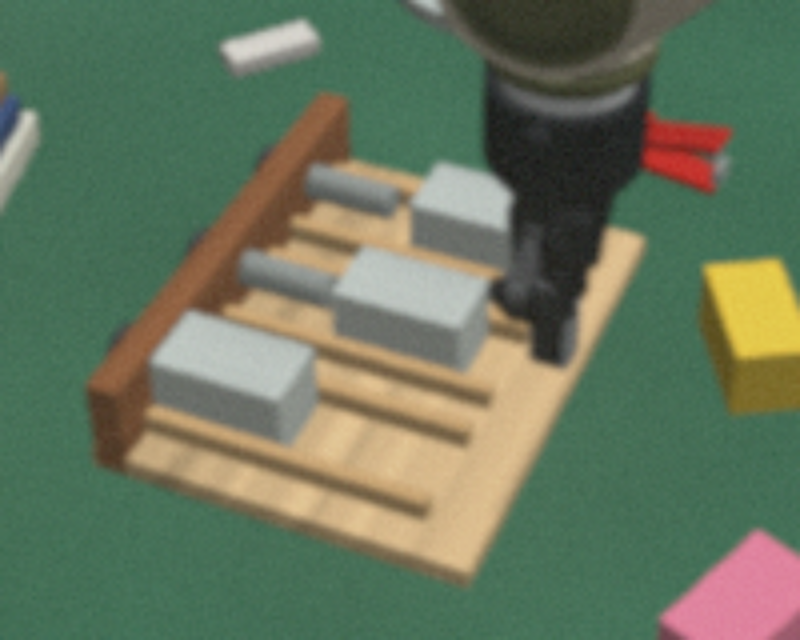

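The first sleeve stands against the plate at (230,365). The tool is behind the middle sleeve, so I push that one next.

>>> jog_arm(plan=[[[-0.2, 0.01, 0, 0, 0, 0], [-0.2, 0, 0, 0, 0, 0], [-0.15, 0, 0, 0, 0, 0], [-0.12, 0, 0, 0, 0, 0], [-0.12, 0, 0, 0, 0, 0], [-0.1, 0, 0, 0, 0, 0], [-0.1, 0, 0, 0, 0, 0], [-0.08, 0, 0, 0, 0, 0], [0, 0, 0, 0, 0, 0]]])

```text
time_s: 8.6
position: [0.4876, 0.0983, 0.0301]
tool_rot: [[-0.992, 0.13, 0.001], [0.13, 0.992, -0.0], [-0.001, 0.0, -1.0]]
ft_force: [0.2, 0.6, 0.8]
grip_width: 0.0002
```

>>> jog_arm(plan=[[[-0.1, 0, 0, 0, 0, 0], [-0.1, 0, 0, 0, 0, 0], [-0.1, 0, 0, 0, 0, 0], [-0.1, 0, 0, 0, 0, 0], [-0.1, 0, 0, 0, 0, 0], [-0.06, 0, 0, 0, 0, 0], [0, 0, 0, 0, 0, 0]]])

```text
time_s: 9.3
position: [0.5097, 0.0954, 0.0301]
tool_rot: [[-0.992, 0.13, 0.001], [0.13, 0.992, -0.0], [-0.001, 0.0, -1.0]]
ft_force: [-0.8, -0.3, -0.0]
grip_width: -0.0001
```

```bash
python3 g.py
```

```text
t 9.3 world [0.5097 0.0954 0.0301] gauge mm [-26.1   0.6  30.1] F gauge [-0.74 -0.43 -0.05] w -0.0001 q [ -2.  33.  95.  -0.  53. -85.]
ori err deg (gauge) [ 0.   -0.03  0.03]
```

>>> jog_arm(plan=[[[-0.05, 0, 0, 0, 0, 0], [-0.05, 0, 0, 0, 0, 0], [0, 0, 0, 0, 0, 0]]])

```text
time_s: 9.6
position: [0.5135, 0.0949, 0.0302]
tool_rot: [[-0.992, 0.13, 0.0], [0.13, 0.992, -0.0], [-0.0, 0.0, -1.0]]
ft_force: [0.3, 0.8, 0.2]
grip_width: -0.0006
```

>>> jog_arm(plan=[[[-0.05, 0, 0, 0, 0, 0], [0, 0, 0, 0, 0, 0]]])

```text
time_s: 9.8
position: [0.5154, 0.0947, 0.0301]
tool_rot: [[-0.992, 0.13, 0.0], [0.13, 0.992, -0.0], [-0.0, 0.0, -1.0]]
ft_force: [-0.6, 0.8, -0.5]
grip_width: -0.0002
```

```bash
python3 look.py s6
```

```text
t 9.8 world [0.5154 0.0947 0.0301] gauge mm [-20.3   0.6  30.1] F gauge [-0.74  0.72 -0.47] w -0.0002 q [ -3.  33.  94.   0.  53. -85.]
ori err deg (gauge) [ 0.   -0.02  0.03]
lane 80 top x range [11.5 44.1 77.1] 375
lane 0 top x range [-30.8  33.1  60.4] 256
lane -80 top x range [-56.9 -37.  -15.7] 160
```

>>> jog_arm(plan=[[[-0.05, 0, 0, 0, 0, 0], [-0.05, 0, 0, 0, 0, 0], [0, 0, 0, 0, 0, 0]]])

```text
time_s: 10.15
position: [0.5196, 0.0941, 0.0301]
tool_rot: [[-0.992, 0.13, 0.001], [0.13, 0.992, -0.0], [-0.001, 0.0, -1.0]]
ft_force: [-0.1, 0.5, -0.2]
grip_width: 0.0
```

>>> jog_arm(plan=[[[-0.1, 0, 0, 0, 0, 0], [-0.1, 0, 0, 0, 0, 0], [-0.1, 0, 0, 0, 0, 0], [-0.05, 0, 0, 0, 0, 0], [0, 0, 0, 0, 0, 0]]])

```text
time_s: 10.65
position: [0.5335, 0.0923, 0.0301]
tool_rot: [[-0.992, 0.13, 0.001], [0.13, 0.992, -0.0], [-0.001, 0.0, -1.0]]
ft_force: [0.4, 0.1, -0.3]
grip_width: -0.0002
```

```bash
python3 g.py
```

```text
t 10.65 world [0.5335 0.0923 0.0301] gauge mm [-2.1  0.6 30.1] F gauge [ 0.38  0.15 -0.32] w -0.0002 q [ -3.  34.  91.  -0.  55. -85.]
ori err deg (gauge) [ 0.   -0.04  0.03]
```

>>> jog_arm(plan=[[[-0.03, 0, 0, 0, 0, 0], [-0.03, 0, 0, 0, 0, 0], [0, 0, 0, 0, 0, 0]]])

```text
time_s: 10.95
position: [0.5355, 0.0921, 0.0301]
tool_rot: [[-0.992, 0.13, 0.0], [0.13, 0.992, 0.0], [-0.0, 0.0, -1.0]]
ft_force: [-0.8, 0.0, 0.2]
grip_width: 0.0001
```

>>> jog_arm(plan=[[[-0.03, 0, 0, 0, 0, 0], [0, 0, 0, 0, 0, 0]]])

```text
time_s: 11.15
position: [0.5359, 0.092, 0.0301]
tool_rot: [[-0.992, 0.13, -0.002], [0.13, 0.992, 0.0], [0.002, -0.0, -1.0]]
ft_force: [-4.8, 0.4, 3.2]
grip_width: 0.0001
```

```bash
python3 g.py
```

```text
t 11.15 world [0.5359 0.092  0.0301] gauge mm [ 0.4  0.7 30.1] F gauge [-4.85 -0.27  3.21] w 0.0001 q [ -3.  34.  91.   0.  55. -85.]
ori err deg (gauge) [-0.01  0.1   0.04]
```

The second sleeve (middle lane) is home at the same stop, 0.4 mm. I go to the third lane.

>>> jog_arm(plan=[[[0.05, 0, 0, 0, 0, 0], [0.3, 0, 0, 0, 0, 0], [0.65, 0, 0, 0, 0, 0], [0.75, 0, 0, 0, 0, 0], [0.65, -0.3, 0, 0, 0, 0], [0, -0.8, 0, 0, 0, 0], [0, -0.7, 0, 0, 0, 0], [0, -0.22, 0, 0, 0, 0], [0, 0, 0, 0, 0, 0]]])

```text
time_s: 12.05
position: [0.4314, 0.0235, 0.0302]
tool_rot: [[-0.991, 0.132, 0.001], [0.132, 0.991, -0.0], [-0.001, -0.0, -1.0]]
ft_force: [0.3, 0.1, 0.1]
grip_width: 0.0005
```

```bash
python3 look.py s7
```

```text
t 12.05 world [0.4314 0.0235 0.0302] gauge mm [-94.4 -80.9  30.2] F gauge [0.27 0.09 0.11] w 0.0005 q [-13.  27. 109.   0.  45. -95.]
ori err deg (gauge) [-0.   -0.06 -0.09]
lane 80 top x range [11.3 43.5 77. ] 371
lane 0 top x range [11.5 44.5 77.2] 314
lane -80 top x range [-56.4 -23.5  12.8] 277
```

View pics/s7.png

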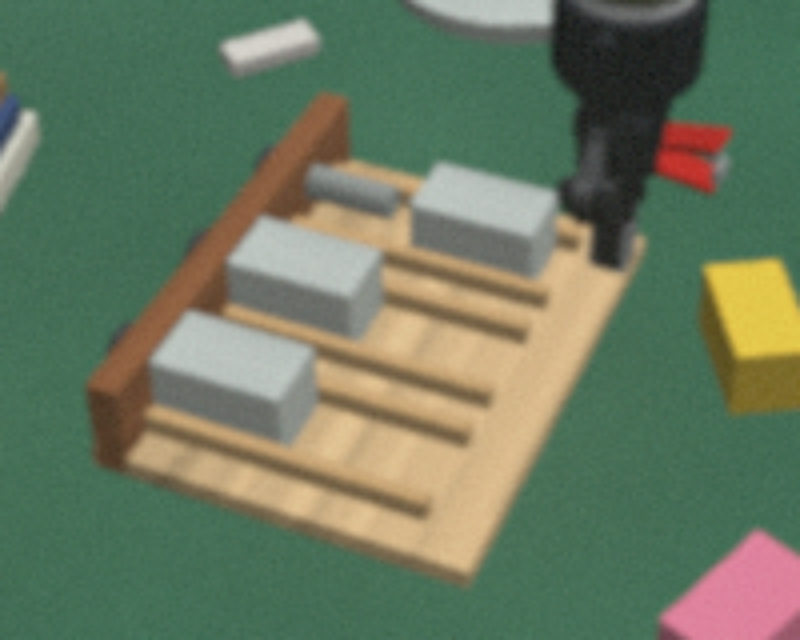

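Both fitting sleeves stand home at (230,375) and (305,275). I try the third the same way, although it must be the tight one.

>>> jog_arm(plan=[[[-0.2, 0.02, 0, 0, 0, 0], [-0.2, 0, 0, 0, 0, 0], [-0.2, 0, 0, 0, 0, 0], [-0.12, 0, 0, 0, 0, 0], [-0.12, 0, 0, 0, 0, 0], [-0.12, 0, 0, 0, 0, 0], [-0.1, 0, 0, 0, 0, 0], [-0.1, 0, 0, 0, 0, 0], [0, 0, 0, 0, 0, 0]]])

```text
time_s: 13.0
position: [0.4777, 0.0189, 0.0302]
tool_rot: [[-0.992, 0.13, 0.001], [0.13, 0.992, -0.0], [-0.001, -0.0, -1.0]]
ft_force: [-0.5, -0.2, 0.0]
grip_width: 0.0002
```

>>> jog_arm(plan=[[[-0.1, 0, 0, 0, 0, 0], [-0.1, 0, 0, 0, 0, 0], [-0.1, 0, 0, 0, 0, 0], [-0.1, 0, 0, 0, 0, 0], [-0.1, 0, 0, 0, 0, 0], [-0.05, 0, 0, 0, 0, 0], [0, 0, 0, 0, 0, 0]]])

```text
time_s: 13.7
position: [0.4993, 0.0161, 0.0302]
tool_rot: [[-0.992, 0.13, 0.001], [0.13, 0.992, -0.0], [-0.001, -0.0, -1.0]]
ft_force: [1.3, 0.0, 0.3]
grip_width: 0.0
```

```bash
python3 g.py
```

```text
t 13.7 world [0.4993 0.0161 0.0302] gauge mm [-26.1 -79.4  30.2] F gauge [1.25 0.2  0.26] w 0.0 q [-12.  31.  98.   0.  51. -94.]
ori err deg (gauge) [-0.   -0.03  0.03]
```

>>> jog_arm(plan=[[[-0.04, 0, 0, 0, 0, 0], [-0.04, 0, 0, 0, 0, 0], [0, 0, 0, 0, 0, 0]]])

```text
time_s: 14.0
position: [0.5016, 0.0159, 0.0301]
tool_rot: [[-0.992, 0.13, -0.001], [0.13, 0.992, 0.0], [0.001, 0.0, -1.0]]
ft_force: [-4.1, 1.1, 3.0]
grip_width: -0.0001
```

>>> jog_arm(plan=[[[-0.04, 0, 0, 0, 0, 0], [0, 0, 0, 0, 0, 0]]])

```text
time_s: 14.2
position: [0.5025, 0.0158, 0.0301]
tool_rot: [[-0.992, 0.13, -0.003], [0.13, 0.992, 0.0], [0.003, 0.0, -1.0]]
ft_force: [-7.3, 0.9, 5.0]
grip_width: 0.0
```

```bash
python3 look.py s8
```

```text
t 14.2 world [0.5025 0.0158 0.0301] gauge mm [-22.8 -79.2  30.1] F gauge [-7.33 -0.01  5.02] w 0.0 q [-12.  32.  97.  -0.  51. -94.]
ori err deg (gauge) [0.   0.15 0.05]
lane 80 top x range [11.8 44.4 77.6] 364
lane 0 top x range [10.9 43.4 76.7] 314
lane -80 top x range [-33.7  26.1  56.9] 243
```

The third sleeve stops at the tight position (mouth ≈56 mm) and force builds to about 7 N, so it is the tight one. I back off, lift, open and regrip from above.

>>> jog_arm(plan=[[[0.05, 0, 0, 0, 0, 0], [0.3, 0, 0, 0, 0, 0], [0.65, 0, 0, 0, 0, 0], [0.1, 0, -0.5, 0, 0, 0], [0, 0, -0.9, 0, 0, 0], [0, 0, -0.9, 0, 0, 0], [0, 0, -0.2, 0, 0, 0], [0, 0, 0, 0, 0, 0]]])

```text
time_s: 15.05
position: [0.4609, 0.0211, 0.1312]
tool_rot: [[-0.992, 0.13, 0.004], [0.13, 0.992, -0.001], [-0.004, -0.0, -1.0]]
ft_force: [0.8, 0.3, -1.1]
grip_width: 0.0
```

>>> jog_arm(plan=[[[-0.4, 0, 0, 0, 0, 0], [-0.7, 0, 0, 0, 0, 0], [-0.7, 0, 0, 0, 0, 0], [-0.4, 0, 0, 0, 0, 0], [0, 0, 0, 0, 0, 0]]], grip=0.41)

```text
time_s: 15.55
position: [0.5483, 0.0095, 0.1281]
tool_rot: [[-0.991, 0.13, -0.001], [0.13, 0.991, 0.0], [0.001, 0.0, -1.0]]
ft_force: [-0.1, 0.6, -0.2]
grip_width: 0.06
```

```bash
python3 look.py s9; python3 - <<'E'
from g import *
im,d=vision.get_image("top"); cv2.imwrite("pics/t9.png",cv2.resize(im[150:330,190:400,::-1],None,fx=3,fy=3))
gto([20,-80,25])
E
```

```text
t 15.55 world [0.5483 0.0095 0.1281] gauge mm [ 23.4 -79.5 128.1] F gauge [-0.14  0.56 -0.16] w 0.06 q [-11.  27.  84.   0.  69. -94.]
ori err deg (gauge) [0.01 0.08 0.02]
lane 80 top x range [11.5 44.  77. ] 382
lane 0 top x range [11.7 43.  77. ] 310
lane -80 top x range [-12.6  20.2  56.3] 275
t 15.65 world [0.5464 0.01   0.1286] gauge mm [ 21.4 -79.3 128.6] F gauge [-0.15 -0.04 -0.31] w 0.0601 q [-11.  27.  84.   0.  69. -94.]
ori err deg (gauge) [0.01 0.16 0.03]
tool units to target [ 0.028 -0.018  2.591]
```

View pics/s9.png

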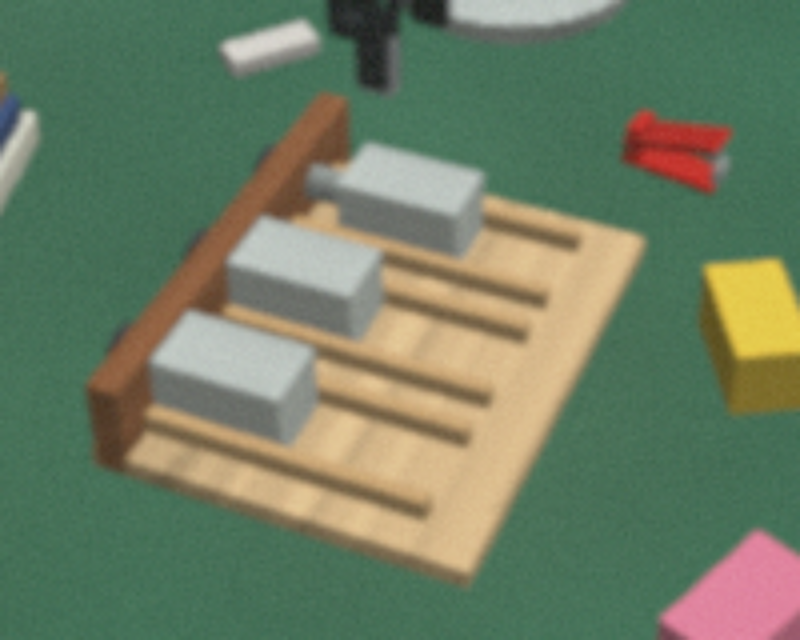

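View pics/t9.png

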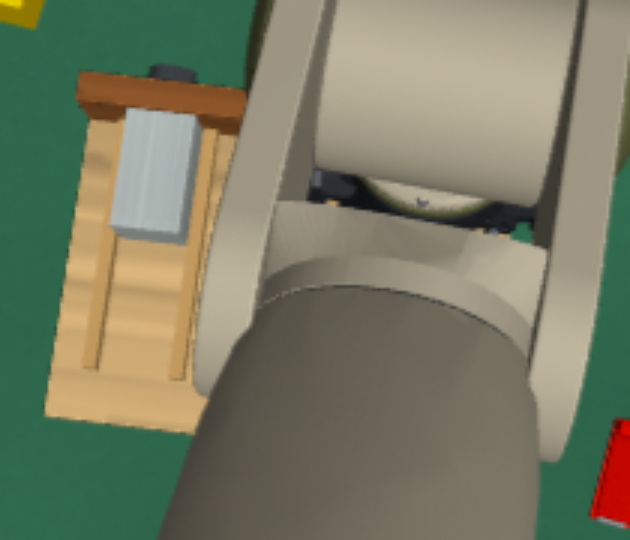

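The tight sleeve stands clear at (410,200) with its pin partly inside, and the open fingers are above it. I descend.

>>> jog_arm(plan=[[[0.02, -0.01, 0.5, 0, 0, 0], [0, 0, 0.7, 0, 0, 0], [0, 0, 0.6, 0, 0, 0], [0, 0, 0.4, 0, 0, 0], [0, 0, 0.25, 0, 0, 0], [0, 0, 0.12, 0, 0, 0], [0, 0, 0, 0, 0, 0]]])

```text
time_s: 16.35
position: [0.5461, 0.0096, 0.0272]
tool_rot: [[-0.992, 0.13, -0.0], [0.13, 0.992, 0.0], [0.0, 0.0, -1.0]]
ft_force: [1.2, -0.5, 0.2]
grip_width: 0.0601
```

```bash
python3 look.py s10
```

```text
t 16.35 world [0.5461 0.0096 0.0272] gauge mm [ 21.1 -79.7  27.2] F gauge [ 1.23 -0.33  0.21] w 0.0601 q [-11.  35.  90.  -0.  55. -94.]
ori err deg (gauge) [0.   0.03 0.04]
lane 80 top x range [11.5 43.1 77.7] 379
lane 0 top x range [11.4 43.7 77.6] 314
lane -80 top x range [-13.2   4.1  35.8] 148
```

View pics/s10.png

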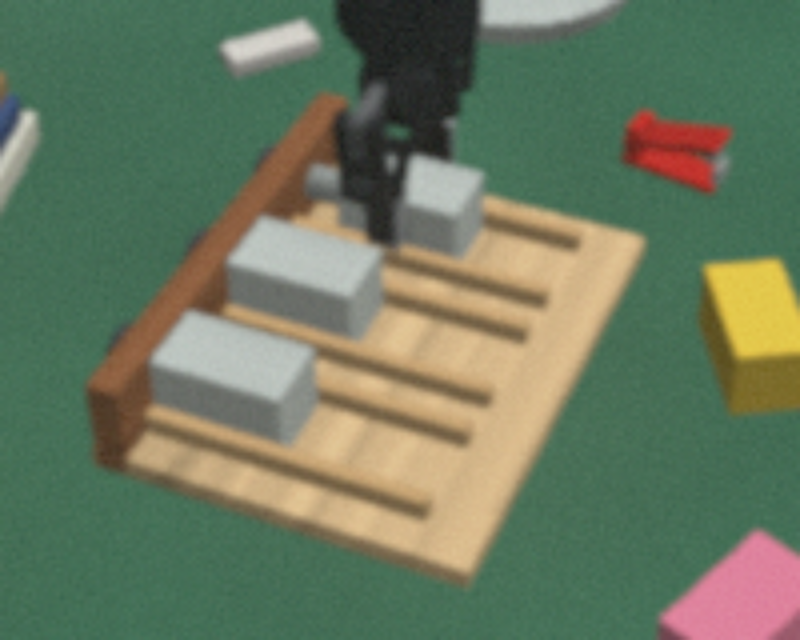

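The fingers straddle the sleeve and are clear of its neighbour, so I close them.

>>> jog_arm(plan=[[[0, 0, 0, 0, 0, 0], [0, 0, 0, 0, 0, 0], [0, 0, 0, 0, 0, 0], [0, 0, 0, 0, 0, 0], [0, 0, 0, 0, 0, 0]]], grip=-1, squeeze=40)

```text
time_s: 16.9
position: [0.5468, 0.0094, 0.0283]
tool_rot: [[-0.992, 0.13, 0.002], [0.13, 0.992, -0.0], [-0.002, -0.0, -1.0]]
ft_force: [-1.7, -1.1, 6.5]
grip_width: 0.0394
```

```bash
python3 g.py
```

```text
t 16.9 world [0.5468 0.0094 0.0283] gauge mm [ 21.9 -79.8  28.3] F gauge [-1.52 -1.27  6.55] w 0.0394 q [-11.  35.  90.  -0.  55. -94.]
ori err deg (gauge) [-0.01 -0.09  0.04]
```

>>> jog_arm(plan=[[[0, 0, -0.025, 0, 0, 0], [0.1, 0, 0, 0, 0, 0], [0.2, 0, 0, 0, 0, 0], [0.25, 0, 0, 0, 0, 0], [0.25, 0, 0, 0, 0, 0], [0.25, 0, 0, 0, 0, 0], [0.1, 0, 0, 0, 0, 0], [0, 0, 0, 0, 0, 0]]])

```text
time_s: 17.7
position: [0.4999, 0.0157, 0.0284]
tool_rot: [[-0.992, 0.13, -0.001], [0.13, 0.992, 0.0], [0.001, 0.0, -1.0]]
ft_force: [0.3, 0.4, -1.6]
grip_width: 0.0394
```

```bash
python3 look.py s11
```

```text
t 17.7 world [0.4999 0.0157 0.0284] gauge mm [-25.5 -79.7  28.4] F gauge [ 0.24  0.46 -1.58] w 0.0394 q [-12.  31.  98.  -0.  51. -94.]
ori err deg (gauge) [0.   0.07 0.03]
lane 80 top x range [12.  43.5 77.3] 380
lane 0 top x range [11.2 43.3 77.2] 322
lane -80 top x range [-61.  -45.6   8. ] 131
```

View pics/s11.png

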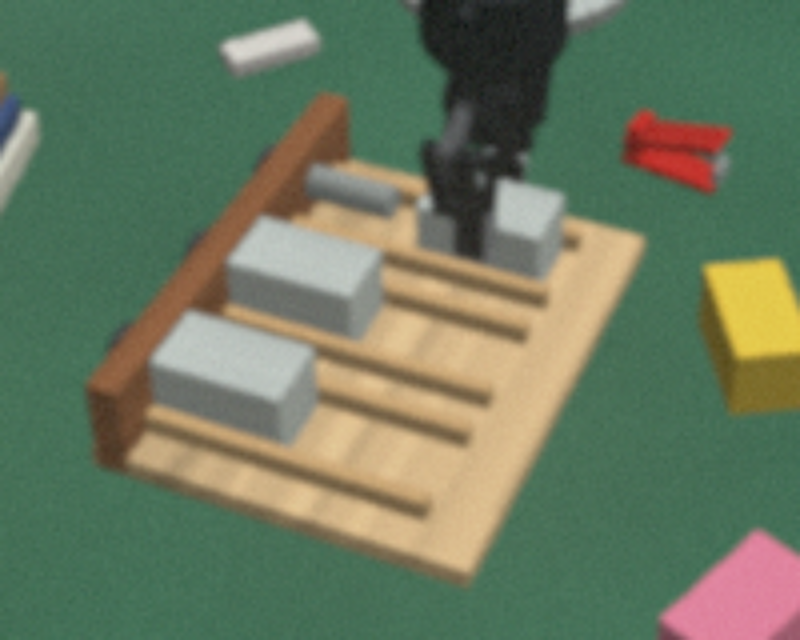

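The sleeve is fully off its pin: its mouth is at (420,220) and the pin tip at (395,200). I lift it.

>>> jog_arm(plan=[[[0, 0, -0.1, 0, 0, 0], [0, 0, -0.3, 0, 0, 0], [0, 0, -0.6, 0, 0, 0], [0, 0, -0.7, 0, 0, 0], [0, 0, -0.6, 0, 0, 0], [0, 0, -0.2, 0, 0, 0], [0, 0, 0, 0, 0, 0]]])

```text
time_s: 18.45
position: [0.5012, 0.0155, 0.1289]
tool_rot: [[-0.992, 0.13, 0.002], [0.13, 0.992, -0.0], [-0.002, -0.0, -1.0]]
ft_force: [1.7, 0.4, -1.8]
grip_width: 0.0393
```

```bash
python3 - <<'E'
from g import *
to([.5593,-.2845,.128])
im,d=vision.get_image("side"); cv2.imwrite("pics/s12.png",im[...,::-1])
E
```

```text
t 18.45 world [0.5012 0.0155 0.1289] gauge mm [-24.  -79.8 128.9] F gauge [ 1.6   0.6  -1.77] w 0.0393 q [-12.  23.  91.   0.  66. -94.]
ori err deg (gauge) [-0.01 -0.11  0.04]
tool units to target [-2.413 -7.247  0.029]
```

View pics/s12.png

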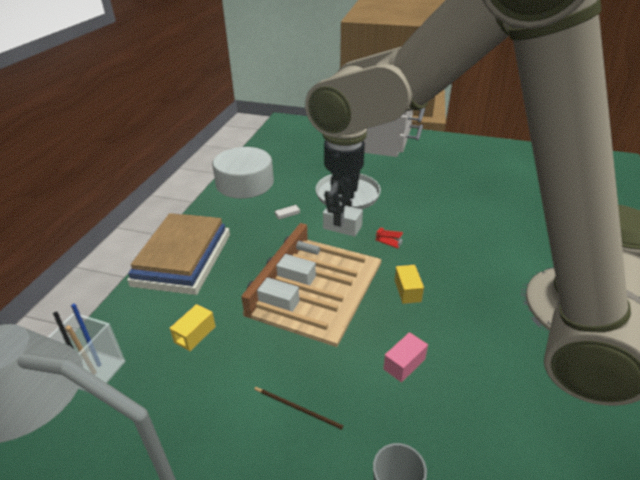

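The sleeve is lifted at (343,218), level in the fingers. I carry it to the lid.

>>> jog_arm(plan=[[[-0.1, -0.3, 0, 0, 0, 0], [-0.2, -0.7, 0, 0, 0, 0], [-0.3, -0.9, 0, 0, 0, 0], [-0.31, -0.95, 0, 0, 0, 0], [-0.35, -0.95, 0, 0, 0, 0], [-0.35, -0.95, 0, 0, 0, 0], [-0.3, -0.9, 0, 0, 0, 0], [-0.25, -0.8, 0, 0, 0, 0], [-0.15, -0.5, 0, 0, 0, 0], [-0.1, -0.3, 0, 0, 0, 0]]])

```text
time_s: 19.5
position: [0.558, -0.287, 0.1265]
tool_rot: [[-0.991, 0.132, -0.002], [0.132, 0.991, 0.001], [0.002, 0.001, -1.0]]
ft_force: [0.3, -0.1, -1.5]
grip_width: 0.039
```

>>> jog_arm(plan=[[[0, 0, 0.4, 0, 0, 0], [0, 0, 0.5, 0, 0, 0], [0, 0, 0.3, 0, 0, 0], [0, 0, 0, 0, 0, 0]]])

```text
time_s: 19.9
position: [0.5578, -0.2838, 0.0781]
tool_rot: [[-0.992, 0.13, -0.004], [0.13, 0.992, 0.003], [0.004, 0.002, -1.0]]
ft_force: [0.3, -0.0, -0.5]
grip_width: 0.0393
```

```bash
python3 - <<'E'
from g import *
to([.5593,-.2845,.022])
im,d=vision.get_image("side"); cv2.imwrite("pics/s13.png",cv2.resize(im[100:260,240:440,::-1],None,fx=4,fy=4))
P=cloud("side",d);X,Y,Z=P[...,0],P[...,1],P[...,2]
rim=(abs(np.hypot(X-.5593,Y+.2845)-.085)<.012)&(Z>.012)&(Z<.022)&(d>0)
q=P[rim][:,:2];A=np.c_[2*q,np.ones(len(q))];s=np.linalg.lstsq(A,(q**2).sum(1),rcond=None)[0];print("lid",s[:2],np.sqrt(s[2]+s[0]**2+s[1]**2),rim.sum())
m=(np.hypot(X-.5593,Y+.2845)<.05)&(Z>.03)&(Z<.12)&(d>0);print(np.percentile(Z[m],[1,50,99]))
E
```

```text
t 19.9 world [ 0.5578 -0.2838  0.0781] gauge mm [  71.1 -369.1   78.1] F gauge [ 0.35  0.01 -0.49] w 0.0393 q [ -38.   37.   74.    0.   69. -120.]
ori err deg (gauge) [0.13 0.22 0.05]
tool units to target [-0.045 -0.015  1.402]
lid [ 0.55977782 -0.28370564] 0.08432979842531782 227
[0.06034195 0.09210264 0.11726125]
```

View pics/s13.png

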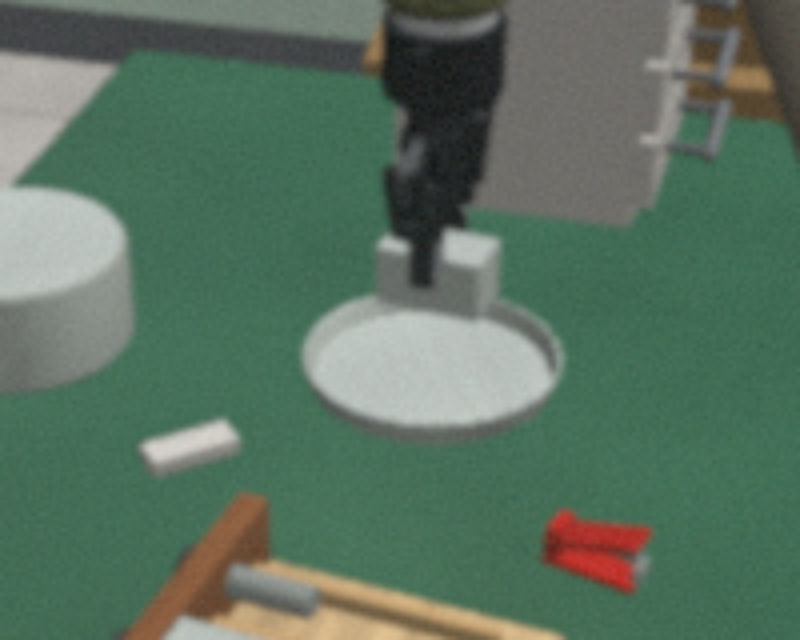

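The lid is at (430,362) with the sleeve above it. I lower.

>>> jog_arm(plan=[[[-0.04, 0, 0.3, 0, 0, 0], [0, 0, 0.4, 0, 0, 0], [0, 0, 0.35, 0, 0, 0], [0, 0, 0.2, 0, 0, 0], [0, 0, 0.12, 0, 0, 0], [0, 0, 0, 0, 0, 0]]])

```text
time_s: 20.55
position: [0.5602, -0.2847, 0.0251]
tool_rot: [[-0.992, 0.13, -0.0], [0.13, 0.992, 0.0], [0.001, 0.0, -1.0]]
ft_force: [0.6, -0.3, -2.0]
grip_width: 0.0393
```

>>> jog_arm(plan=[[[0, 0, 0.025, 0, 0, 0], [0, 0, 0.02, 0, 0, 0], [0, 0, 0, 0, 0, 0]]])

```text
time_s: 20.85
position: [0.5604, -0.2849, 0.0241]
tool_rot: [[-0.992, 0.13, 0.0], [0.13, 0.992, -0.0], [-0.001, -0.0, -1.0]]
ft_force: [0.3, 0.2, -2.2]
grip_width: 0.0394
```

>>> jog_arm(plan=[[[0, 0, 0.04, 0, 0, 0], [0, 0, 0.03, 0, 0, 0], [0, 0, 0, 0, 0, 0]]])

```text
time_s: 21.15
position: [0.5602, -0.2847, 0.0207]
tool_rot: [[-0.992, 0.13, -0.0], [0.13, 0.992, 0.0], [0.0, 0.0, -1.0]]
ft_force: [0.3, 0.4, -1.3]
grip_width: 0.0393
```

>>> jog_arm(plan=[[[0, 0, 0.03, 0, 0, 0], [0, 0, 0, 0, 0, 0]]])

```text
time_s: 21.35
position: [0.5602, -0.2847, 0.0196]
tool_rot: [[-0.992, 0.13, -0.0], [0.13, 0.992, 0.0], [0.0, 0.0, -1.0]]
ft_force: [-0.5, 0.4, -1.5]
grip_width: 0.0393
```

>>> jog_arm(plan=[[[0, 0, 0.03, 0, 0, 0], [0, 0, 0, 0, 0, 0]]])

```text
time_s: 21.55
position: [0.5603, -0.2848, 0.0193]
tool_rot: [[-0.992, 0.13, 0.0], [0.13, 0.992, -0.0], [-0.0, -0.0, -1.0]]
ft_force: [-2.4, 1.3, 4.2]
grip_width: 0.0389
```

```bash
python3 g.py
```

```text
t 21.55 world [ 0.5603 -0.2848  0.0193] gauge mm [  73.7 -369.7   19.3] F gauge [-2.59  0.98  4.17] w 0.0389 q [ -38.   42.   76.   -0.   62. -120.]
ori err deg (gauge) [-0.01 -0.02  0.04]
```

It is down on the lid floor. I release it and rise.

>>> jog_arm(plan=[[[0, 0, 0, 0, 0, 0], [0, 0, 0, 0, 0, 0], [0, 0, 0, 0, 0, 0], [0, 0, 0, 0, 0, 0]]], grip=0.5)

```text
time_s: 21.95
position: [0.5603, -0.2848, 0.0184]
tool_rot: [[-0.992, 0.13, -0.0], [0.13, 0.992, 0.0], [0.0, 0.0, -1.0]]
ft_force: [0.1, 0.0, 0.1]
grip_width: 0.0643
```

>>> jog_arm(plan=[[[0, 0, -0.3, 0, 0, 0], [0, 0, -0.6, 0, 0, 0], [0, 0, -0.9, 0, 0, 0], [0, 0, -0.9, 0, 0, 0], [0, 0, -0.9, 0, 0, 0], [0.4, 0.5, -0.5, 0, 0, 0], [0.8, 0.8, 0, 0, 0, 0], [0.8, 0.8, 0, 0, 0, 0], [0.8, 0.6, 0, 0, 0, 0], [0.5, 0, 0, 0, 0, 0]]])

```text
time_s: 22.95
position: [0.4416, -0.1576, 0.1836]
tool_rot: [[-0.992, 0.127, 0.0], [0.127, 0.992, 0.0], [-0.0, 0.0, -1.0]]
ft_force: [-0.2, -0.4, -0.0]
grip_width: 0.064
```

```bash
python3 look.py s14; python3 - <<'E'
from g import *
for n in("top","side"):
    im,d=vision.get_image(n); cv2.imwrite(f"pics/{n}15.png",im[...,::-1])
    P=cloud(n,d);X,Y,Z=P[...,0],P[...,1],P[...,2]
    rim=(abs(np.hypot(X-.5593,Y+.2845)-.085)<.012)&(Z>.012)&(Z<.022)&(d>0)
    q=P[rim][:,:2];A=np.c_[2*q,np.ones(len(q))];s=np.linalg.lstsq(A,(q**2).sum(1),rcond=None)[0];print(n,"lid",s[:2],np.sqrt(s[2]+s[0]**2+s[1]**2),rim.sum())
    m=(np.hypot(X-.5593,Y+.2845)<.07)&(abs(Z-.043)<.004)&(d>0);print("sleeve",cv2.minAreaRect(P[m][:,:2].astype(np.float32)),np.percentile(Z[m],[2,50,98]))
    Q=(P-O)@G*1e3
    for y in(80,0):
        k=(abs(Q[...,2]-52)<3)&(abs(Q[...,1]-y)<24)&(Q[...,0]>-60)&(Q[...,0]<80)
        print("lane",y,cv2.minAreaRect(Q[k][:,:2].astype(np.float32)) if k.sum()>20 else None)
E
```

```text
t 22.95 world [ 0.4416 -0.1576  0.1836] gauge mm [ -60.6 -259.1  183.6] F gauge [-0.16 -0.38 -0.01] w 0.064 q [ -34.   16.   91.    0.   72. -117.]
ori err deg (gauge) [ 0.01 -0.01  0.18]
lane 80 top x range [11.  43.6 77.2] 374
lane 0 top x range [11.6 44.2 77.7] 318
top lid [ 0.55937036 -0.28424227] 0.08410461250427621 458
sleeve ((0.5915080308914185, -0.3059668242931366), (0.0030719186179339886, 0.0006966096116229892), 84.60578155517578) [0.04002886 0.04202418 0.04303679]
lane 80 ((44.88201904296875, 79.94715118408203), (40.61572265625, 69.66002655029297), 89.8879623413086)
lane 0 ((45.14319610595703, -0.3169403076171875), (40.27174377441406, 69.89730834960938), 89.47534942626953)
side lid [ 0.55975293 -0.28403789] 0.08445702322838516 296
sleeve ((0.5595197677612305, -0.28380125761032104), (0.04576561599969864, 0.07022198289632797), 81.21392059326172) [0.0393824  0.04178919 0.04457234]
lane 80 ((45.2153205871582, 79.55756378173828), (42.936805725097656, 69.5520248413086), 89.42193603515625)
lane 0 ((45.06986999511719, -0.40526771545410156), (43.187828063964844, 69.7953109741211), 89.09459686279297)
```

View pics/top15.png

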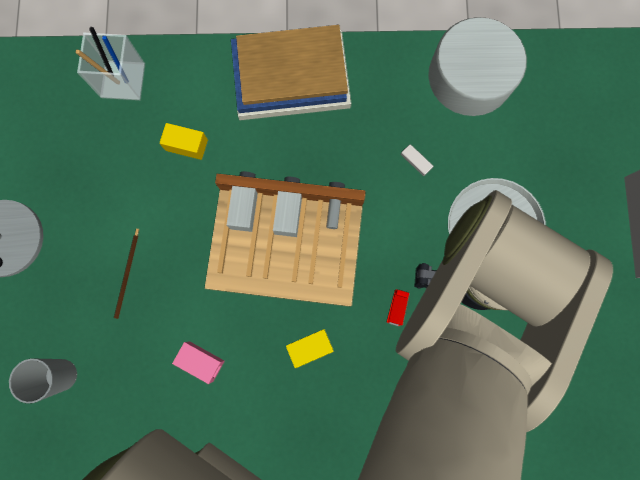

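View pics/side15.png

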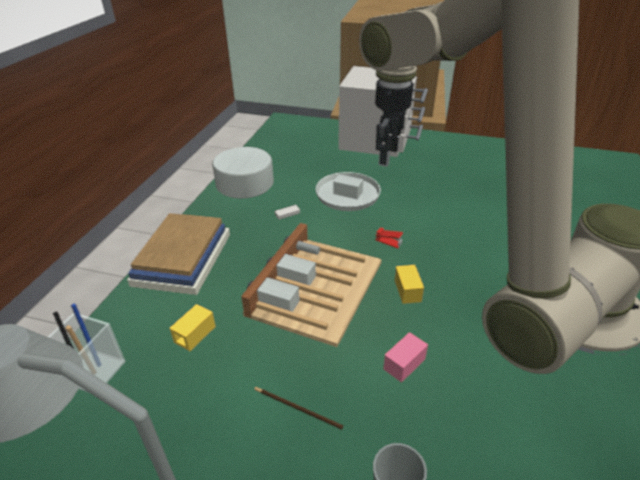

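Both pictures show the two fitting sleeves against the plate, at (243,208) and (288,213) in the top view. The tight sleeve lies flat at the centre of the lid, at (349,186) in the side view. The bystanders look unmoved and the arm is clear, so I hand in.

```bash
python3 -c "
from rig import close_job
print(close_job())"
```

```text
the job is handed in; nothing more can be done
None
```

The job is done and handed in at about 23 s of robot time. The tight sleeve was the one in the y = −80 lane, and it now lies flat in the middle of the lid.

- **Trying the sleeves:** I pushed each one along its lane with the closed fingertips. The +y and middle sleeves slid freely to the back plate, with at most about 10 N read, against the plate. The third stopped at the narrow-bore position, where I read about 7 N on its pin before backing off.
- **Moving the tight one:** I gripped it, slid it back off its pin, lifted it and lowered it gently into the lid.

**Last checks**
- **Home sleeves:** both centres measured about x = 45 mm in both cameras, where home is 45 mm.
- **Tight sleeve:** the side camera put it within 1 mm of the lid's centre and level. The top camera could not confirm this because the arm hid the sleeve.
- **Bystanders:** pencil, stapler remover and eraser look unmoved in the pictures; I did not re-measure their positions.

No check failed or disagreed. The force readings were noisy by about 1 N.

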